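Raise the test-lane gate and push the module home

TASK

Push the counterweighted gate arm up past its balance point so that it stays raised by itself, then push the oven control module along its lane, under the raised gate, until it is fully home against the end stop. Only push with the fingers: do not pick up the module or anything else, leave the gate raised, and leave the other things on the bench where they are.

Things in the scene. Friction and masses are not known exactly. Their poses are not given: they have to be found in the camera images.
- lane: fixed lane: aluminium plate 8 mm thick (x -225 to +55 mm, y -58 to +58 mm) with two low steel rails 83 mm apart, tops 26 mm above the table. Origin on the table surface on the lane's centre line; +x runs along the lane away from the robot to the stop, y to the left, z up
- lane_stop (a point): middle of the near face of the end stop, a dark upright bar across the lane, at x = +55 mm of the lane, 25 mm above the table (its top 42 mm). A fixed grey tester box 90 x 200 x 95 mm high stands behind it
- module: oven control module: steel box 120 mm long (x, along the lane) x 78 wide x 30 high, with a finned heat sink on top (45 high over all), about 0.4 kg, loose on the lane plate between the rails, on the robot's side of the gate. Origin at the centre of its underside. Flat end faces at x = -60 and +60 mm; home when its origin is at x = -5 mm of the lane
- module_center (a point): the middle of the module, 22.5 mm above its underside
- gate_pivot (a point): hinge axis of the gate, on a fixed post (foot 70 x 60 mm, 111 mm tall) left of the lane: 95 mm above the table, 100 mm left of the lane's centre line, 0 to 20 mm beyond the lane's origin. Its axes are parallel to the lane's; the gate arm turns in its y-z plane
- gate_end (a point): free end of the gate arm, on the axis of the arm's round tube (16 mm diameter), 215 mm from the pivot; the last 80 mm is bare. Lowered, it is 115 mm right of the lane's centre line and 95 mm above the table, with open space beneath
- gate_blade (a point): middle of a steel blade 3 mm thick that hangs from the arm over the lane and blocks the module: 65 to 135 mm from the pivot along the arm, reaching 68 mm below the tube's axis. It turns up with the arm
- gate (a joint): angle of the gate arm in rad: 0 = lowered, level across the lane, pointing right (-y of the lane); grows as the free end goes up; upper stop at 1.75 (just past upright). A dark round counterweight on a crank above the pivot makes it balance at about 1.1 rad: below that it falls back, above it falls to the upper stop and stays. Lifting it at the end takes about 1 N
- spraycan: green spray can standing upright, 58 mm diameter, 190 mm tall; origin at the centre of its underside; to be left alone
- capacitor: aluminium capacitor can standing upright, 40 mm diameter, 60 mm tall, left of the lane; origin at the centre of its underside; to be left alone
- screwdriver: screwdriver lying on the table, about 200 mm long; origin at the underside, between handle and blade; to be left alone
- bearing: steel bearing ring lying flat, 52 mm diameter, 15 mm high, to the right of the lane beyond the gate arm; origin at the centre of its underside; to be left alone
- mug: white mug, 76 mm diameter, 90 mm tall; origin at the centre of its underside; to be left alone
- burnercap: dark round burner cap lying flat, 64 mm diameter, 16 mm high; origin at the centre of its underside; to be left alone
- knobpart: black oven knob, 42 mm diameter, 30 mm tall, left of the lane; origin at the centre of its underside; to be left alone
Not all that is in view belongs to the job. Of the things shaped like the module, the steel one is meant.

How it is judged:
On the way, in this order (a step that is already met when the one before it is completed fails the run):
1. the gate arm stands raised by itself, untouched (value of joint gate above 1.55 rad and velocity of joint gate between -0.1 and 0.1 rad/s and contact force between the fingers and gate below 0.1 N), for 0.3 s.
2. the module is home against the stop (x of module_center in the frame of lane above -0.009 m and y of module_center in the frame of lane between -0.008 and 0.008 m and height (world z) of module_center below 0.036 m and linear speed of module below 0.01 m/s), for 0.2 s.
At the end, for the whole second after the job is handed in: The gate arm rests raised by itself (above 1.55 rad, still), and the module lies at rest flat in its lane within 4 mm of the end stop (all of step 1 and all of step 2); the robot touches nothing.
It fails at once if the module is lifted or tipped (height (world z) of module_center above 0.042 m or angle between module's own z axis and vertical above 0.2 rad).
It fails at once if a bystander is moved by more than 30 mm (distance of any of spraycan, capacitor, screwdriver, bearing, mug, burnercap, knobpart from where it was at the start of the episode above 0.03 m).
It also fails if it takes over 56 s, if anything falls off the work surface, if the arm or the gripper's body presses on something with over 40 N, if the wrist force passes 120 N, or if a joint passes its speed limit or range.

ROBOT

A 7-joint arm with a two-finger parallel gripper is mounted at the origin on the work surface. World frame = base frame: x ahead of the robot, y to its left, z up, the work surface at z = 0. Lengths are in m, angles in rad, forces in N, time in s.
With the tool pointing down it reaches from about 0.425 to 0.925 m from the base axis. Payload 6.8 kg.
Tool frame: the origin (TCP) lies between the finger pads; the fingertips stand 11 mm ahead of it and the grasp point (between the pads) lies 8 mm behind it; z points along the fingers, y is the line along which they close (so a half turn about z gives the same grasp; the last joint's range is limited). The gripper opens to 85 mm and grips with 20 to 120 N. Pads are 22 mm wide; open, the fingers measure 114 mm over their backs; the gripper's body (76 mm by 85 mm) begins 54 mm behind the grasp point. The pads swing forward as they close: fully open they stand 13 mm farther back than shut.
Start: joints at [-1.443, 0.477, 0.022, 1.555, -0.011, 1.109, -0.083], TCP at [0.158, 0.656, 0.242] pointing down, gripper open.
Joint ranges: [-2.96, 2.96], [-0.34, 2.1], [-1.41, 1.46], [0.24, 2.44], [-1.37, 4.51], [0.17, 1.92], [-2.96, 2.96]. Speed limits (rad/s): [2.39, 2.39, 3.14, 3.14, 3.14, 3.14, 3.14].

INTERFACE

Orientations are given as a rotation vector (axis times angle).
In Python, from bench import r gives the robot as it stands.
- The arm moves only by the tool send_rows, never from a script. Its argument "deltas" is a list of rows, each an object of numbers: "dx", "dy", "dz": the shift along the world's x, y, z in mm; "rx", "ry", "rz": the turn, a rotation vector about the world's x, y, z in degrees. A call has 1 to 5 rows; each row is the pose to reach, as a shift and turn from the pose commanded when the call began; what a row does not reach only later rows make up. A row lasts 1/12 s, in which the tool goes at most 41.7 mm and 7.16 degrees, less where a joint would pass 70% of its speed; a pose out of reach is approached as far as the arm can. A call with a gripper value outside its range is refused whole. "jaw" is the finger opening in mm, from 0 to 85.4, set as the call begins (left out, the last holds). The fingers move at their own pace and stop on an object; "newtons" is the grip in N (left out, the last holds). Time passes only in rows, so rows that repeat a pose let the fingers close. It gives the time, the measured TCP pose, the force, the opening and the grip force at its end, in the units of the state.
- r.get_obs(): the state, without advancing time (a new reading comes with each control period).
- r.grab_frame(name): name is "scene" or "top" or "wrist"; returns a dict with "frame" (480x640x3 uint8, blue, green, red), "z_map" (480x640 float32, m along the optical axis (not along the pixel's ray), 0 where there is no reading), "vertical_fov" (degrees; the focal length in pixels is half the picture's height over the tangent of half this angle, whatever the lens; pixels are square), "cx", "cy" (the principal point, pixels), "xyz" and "orientation" of the camera in the world. Camera axes: x right, y down, z forward; pixel columns grow to the right and rows downward; lengths in m; the calibration is good to about 2 mm. The wrist camera is an equidistant fisheye: a pixel r from the principal point sees the ray r / f radians off the axis. A picture is of the moment at which its call begins.
- r.hand_in(): hands the job in; it is judged then, once.
The state is a dict: "clock": time; "joints": joint angles; "qvel": joint speeds; "tau": joint torques, N m; "tcp_pos": TCP position; "orientation": TCP orientation; "contact_force": force on the tool from outside, world axes, zero at the start; "moment": the same for the moment, N m; "grip_width": finger opening in m; "gripper_force": force on a finger pad.
Only numpy, scipy, OpenCV 4.12 (cv2) and the standard library are available. Lean on these libraries where they do the work, as an engineer would, in place of code of your own. Each camera call takes 0.05 s, during which the arm holds its last target. There are 200 camera calls.

## Working session

There is one attempt and no reset: what is moved stays moved. The work goes in short steps, Python scripts to look and compute and a tool call to move; the robot and the scene stay as the last step left them, time stands still between calls to the robot, and variables do not carry over. Pictures are saved under pics/ and viewed, at most 10 in all, crops included, and the job is handed in when it is done.

Besides the shell and the picture viewer there is one more tool, called as name(argument=value, ...) on one line, values as JSON. send_rows: Moves the arm, as the interface text tells. Its arguments: {"type":"object","properties":{"deltas":{"type":"array","items":{"type":"object","properties":{"dx":{"type":"number"},"dy":{"type":"number"},"dz":{"type":"number"},"rx":{"type":"number"},"ry":{"type":"number"},"rz":{"type":"number"}}}},"jaw":{"type":"number"},"newtons":{"type":"number"}},"required":["deltas"]}

```bash
mkdir -p pics; cat > h.py <<'E'
import numpy as np, cv2
from scipy.spatial.transform import Rotation as R
from bench import r
def grab(n,save):
    f=r.grab_frame(n); cv2.imwrite(f'pics/{save}.png',f['frame'])
    np.savez(f'{save}.npz',**{k:np.array(v) for k,v in f.items()}); return f
def cloud(f):
    z=f['z_map']; F=240/np.tan(np.radians(float(f['vertical_fov']))/2)
    v,u=np.mgrid[0:480,0:640]
    p=np.stack([(u-f['cx'])/F*z,(v-f['cy'])/F*z,z],-1)
    o=np.array(f['orientation']); 
    w=p@R.from_rotvec(o).as_matrix().T+np.array(f['xyz']); w[z==0]=np.nan
    return w
E
python3 - <<'E'
from h import *
o=r.get_obs(); print({k:np.round(v,3) for k,v in o.items()})
a=grab('top','top0'); b=grab('scene','scene0')
for f in(a,b): print(f['xyz'],f['orientation'],f['vertical_fov'],f['cx'],f['cy'])
E
```

```text
{'clock': np.float64(0.0), 'joints': array([-1.443,  0.478,  0.022,  1.556, -0.011,  1.109, -0.083]), 'qvel': array([-0.001,  0.001,  0.001, -0.   , -0.001,  0.   , -0.001]), 'tau': array([ 0.0000e+00, -5.9645e+01,  1.6080e+00, -2.8120e+01,  1.2000e-02,
        1.0000e-02, -0.0000e+00]), 'tcp_pos': array([0.158, 0.656, 0.241]), 'orientation': array([-3.69e-01, -3.12e+00,  3.00e-03]), 'contact_force': array([ 0.403, -0.223,  0.238]), 'moment': array([-0.003,  0.041, -0.044]), 'gripper_force': np.float64(0.0), 'grip_width': np.float64(0.085)}
[ 0.4110755  -0.00123248  1.01046785] [-2.12880792  2.15889472 -0.1291487 ] 56.8855586058619 316.1383120799681 240.36400940372792
[0.95454789 0.69012379 1.15020347] [-0.74284222 -2.72041629  0.91258995] 44.67988440843207 324.7608114749299 242.19841426837894
```

View pics/top0.png

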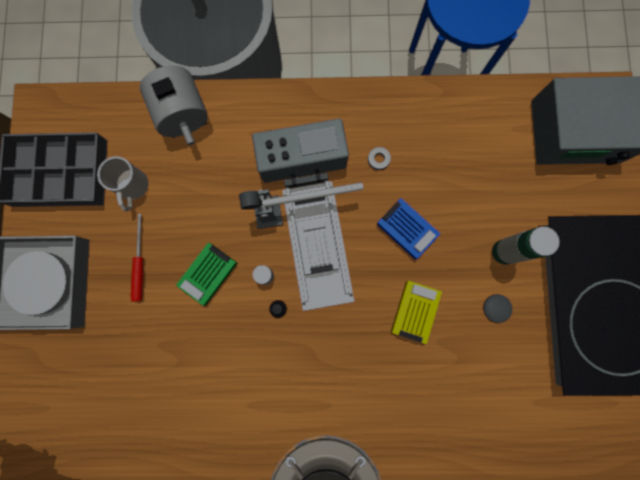

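View pics/scene0.png

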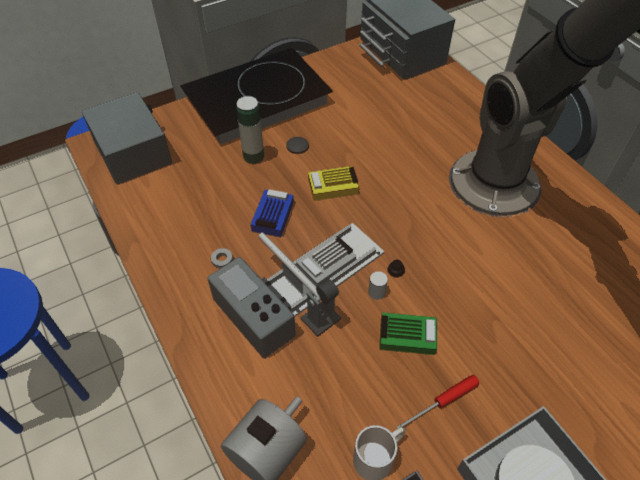

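Top view: the steel module is at px (318,250), in the lane that runs from (327,300) up to (310,183). The gate arm goes from the post at (265,200) to its free end at (360,187), and the tester is at (300,150). Lookalikes are blue (408,228), yellow (417,312) and green (207,274). I choose the steel one. In the scene view the lane is at (325,270) and the steel module at (335,255).

```bash
cat > m.py <<'E'
from h import *
a=dict(np.load('top0.npz')); b=dict(np.load('scene0.npz'))
A=cloud(a);B=cloud(b)
for n,(u,v) in dict(mod=(318,250),tube_end=(360,187),tube=(320,194),plate=(330,297),tester=(265,150),capac=(262,275),knob=(278,309),bearing=(379,149),cwt=(250,200),table=(360,260)).items(): print(n,A[v,u].round(3))
for n,(u,v) in dict(mod=(345,255),tube_end=(263,237)).items(): print('s',n,B[v,u].round(3))
# plate points: z 4..12mm
reg=np.zeros((480,640),bool); reg[170:315,275:360]=1
P=A[reg&(abs(A[...,2]-.008)<.003)]; print(len(P))
# plate rim incl. rails
P=A[reg&(A[...,2]>.005)&(A[...,2]<.035)]; 
r_=cv2.minAreaRect((P[P[:,0]<.6][:,:2]*1000).astype(np.float32)); print(r_)
f=a['frame'][160:320,230:390]; g=b['frame'][200:340,220:400]
cv2.imwrite('pics/crop.png',np.hstack([cv2.resize(f,(400,400),interpolation=2),cv2.resize(g,(400,400),interpolation=2)]))
E
python3 m.py
```

```text
mod [0.521 0.009 0.054]
tube_end [ 0.647 -0.082  0.102]
tube [0.633 0.003 0.102]
plate [ 0.419 -0.016  0.012]
tester [0.732 0.119 0.102]
capac [0.468 0.13  0.061]
knob [0.395 0.099 0.027]
bearing [ 0.759 -0.136  0.016]
cwt [0.61  0.14  0.159]
table [ 0.502 -0.086 -0.   ]
s mod [0.492 0.024 0.037]
s tube_end [ 0.653 -0.073  0.102]
2837
((491.64208984375, 16.751708984375), (216.75759887695312, 181.11231994628906), 0.2435116171836853)
```

View pics/crop.png

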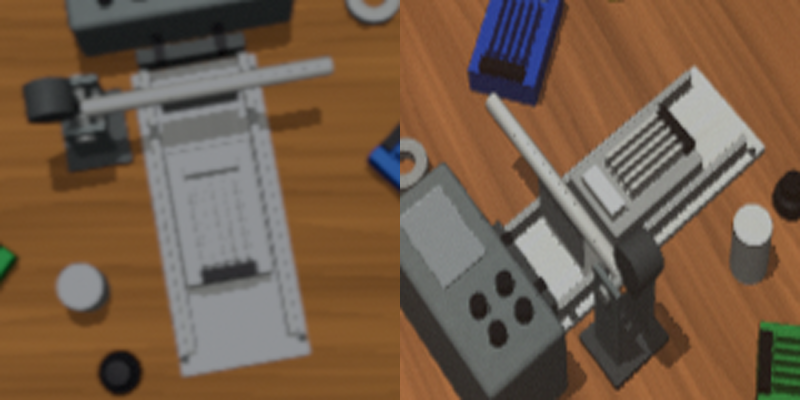

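The crop confirms the steel finned module between the rails, with the dark connector block on the robot's side. The near plate corners in the top view are about (303,310) and (354,301). Next I fit the lane, module and arm.

```bash
cat > m2.py <<'E'
from h import *
a=dict(np.load('top0.npz')); A=cloud(a)
F=240/np.tan(np.radians(float(a['vertical_fov']))/2); M=R.from_rotvec(a['orientation']).as_matrix()
def at(u,v,z):
    d=M@np.array([(u-a['cx'])/F,(v-a['cy'])/F,1]); return a['xyz']+d*(z-a['xyz'][2])/d[2]
hsv=cv2.cvtColor(a['frame'],cv2.COLOR_BGR2HSV)
mask=(hsv[...,1]<70)
L=[];Rr=[]
for v in range(228,298):
    c=[u for u in range(285,362) if mask[v,u]]
    L.append(at(c[0]-.5,v,.008));Rr.append(at(c[-1]+.5,v,.008))
L=np.array(L);Rr=np.array(Rr)
def ln(p):
    vx,vy,x,y=cv2.fitLine(p[:,:2].astype(np.float32),cv2.DIST_HUBER,0,.01,.01).ravel(); s=np.sign(vx); return np.array([vx,vy])*s,np.array([x,y])
dl,pl=ln(L);dr,pr=ln(Rr); d=dl+dr; d/=np.linalg.norm(d); n=np.array([-d[1],d[0]])
print('yaw',[np.degrees(np.arctan2(q[1],q[0])).round(2) for q in(dl,dr,d)],'width',(pl-pr)@n)
c=(pl+pr)/2
# along: near edge of plate, and tester near face/rails far
reg=np.zeros((480,640),bool); reg[140:330,270:372]=1
W=A-np.array([c[0],c[1],0]); X=W[...,0]*d[0]+W[...,1]*d[1]; Y=W[...,0]*n[0]+W[...,1]*n[1]; Z=A[...,2]
for y0 in(-.03,0,.03):
    m=mask&reg&(abs(Y-y0)<.012)&(abs(Z-.009)<.006); print('plate near x',np.nanmin(X[m]))
m=reg&(Z>.085)&(Z<.104)&(X>.16); print('tester x',np.nanpercentile(X[m],[.5,1,5]),'y',np.nanpercentile(Y[m],[1,99]))
nx=np.nanmin(X[mask&reg&(abs(Y)<.04)&(abs(Z-.009)<.006)])
o=c+d*(nx+.225); print('origin',o)
X=X-nx-.225
print('tester near x in lane',np.nanpercentile(X[m],1))
m=reg&(Z>.03)&(Z<.062)&(abs(Y)<.045)&(X<-.02); print('module X',np.nanpercentile(X[m],[1,2,98,99]),'Y',np.nanpercentile(Y[m],[1,2,98,99]))
m=reg&(Z>.032)&(Z<.045)&(abs(Y)<.045)&(X<-.02); print('module low X',np.nanpercentile(X[m],[1,2,98,99]),'Y',np.nanpercentile(Y[m],[1,2,98,99]))
m=reg&(Z>.095)&(Z<.108)&(X<.05)&(Y<.06); print('tube X',np.nanpercentile(X[m],[1,50,99]),'Y',np.nanpercentile(Y[m],[1,99]),np.nanmedian(A[m],0))
m2=m&(Y<-.09); print('end',np.nanmedian(A[m2],0), np.nanmin(Y[m]))
E
python3 m2.py
```

```text
yaw [np.float32(9.41), np.float32(9.23), np.float32(9.32)] width 0.11765199
plate near x -0.09867198356802084
plate near x -0.09872666164632617
plate near x -0.09883730073269208
tester x [0.20545029 0.2055497  0.20678743] y [-0.09782257  0.06830496]
origin [0.62173519 0.02469867]
tester near x in lane 0.07976426525875623
module X [-0.1482273  -0.14700154 -0.03130348 -0.02990341] Y [-0.03819124 -0.03733206  0.03760085  0.03838393]
module low X [-0.14773997 -0.14550671 -0.03025551 -0.02921725] Y [-0.03837417 -0.03776233  0.03795771  0.03849588]
tube X [0.00305466 0.00949053 0.01821081] Y [-0.11361156  0.05803369] [ 0.63574789 -0.0015208   0.10176214]
end [ 0.64765308 -0.07540373  0.1015392 ] -0.11564703001367593
```

Lane fit: origin (0.622, 0.025), yaw 9.3°, plate width 118 mm against the 116 mm given. The tube's top is at 102 mm against 103, and its end is at lane y = −0.115, as described. The module's origin is at lane x ≈ −0.089, so it needs a push of about 84 mm. I'll travel over with the jaw closed and turn the tool, then tilt it to reach under the tube.

send_rows(deltas=[{"dx":20,"dy":-35,"rz":-4.5},{"dx":40,"dy":-70,"rz":-9},{"dx":60,"dy":-105,"rz":-13.5},{"dx":80,"dy":-140,"rz":-18},{"dx":100,"dy":-175,"rz":-22.5}], jaw=0, newtons=30)

```text
$.deltas[0]: bad value
```

send_rows(deltas=[{"dx":20,"dy":-35,"rz":-4.5},{"dx":40,"dy":-70,"rz":-9},{"dx":60,"dy":-105,"rz":-13.5},{"dx":80,"dy":-140,"rz":-18},{"dx":100,"dy":-175,"rz":-22.5}])

```text
$.deltas[0]: bad value
```

send_rows(deltas=[{"dx":20,"dy":-35,"rz":-4.5},{"dx":40,"dy":-70,"rz":-9},{"dx":60,"dy":-105,"rz":-13.5},{"dx":80,"dy":-140,"rz":-18},{"dx":100,"dy":-175,"rz":-22.5}])

```text
$.deltas[0]: bad value
```

send_rows(deltas=[{"dx":20,"dy":-35},{"dx":40,"dy":-70},{"dx":60,"dy":-105},{"dx":80,"dy":-140},{"dx":100,"dy":-175}])

```text
$.deltas[0]: bad value
```

send_rows(deltas=[{"dx":20,"dy":-35,"dz":0,"rx":0,"ry":0,"rz":-4.5},{"dx":40,"dy":-70,"dz":0,"rx":0,"ry":0,"rz":-9},{"dx":60,"dy":-105,"dz":0,"rx":0,"ry":0,"rz":-13.5},{"dx":80,"dy":-140,"dz":0,"rx":0,"ry":0,"rz":-18},{"dx":100,"dy":-175,"dz":0,"rx":0,"ry":0,"rz":-22.5}], jaw=0, newtons=30)

```text
clock: 0.52
tcp_pos: [0.2582, 0.4792, 0.2419]
orientation: [-0.977, -2.986, 0.001]
contact_force: [1.1, -0.0, -0.2]
grip_width: 0.0255
gripper_force: 0.0
```

send_rows(deltas=[{"dx":20,"dy":-35,"dz":0,"rx":0,"ry":0,"rz":-4.5},{"dx":40,"dy":-70,"dz":0,"rx":0,"ry":0,"rz":-9},{"dx":60,"dy":-105,"dz":0,"rx":0,"ry":0,"rz":-13.5},{"dx":80,"dy":-140,"dz":0,"rx":0,"ry":0,"rz":-18},{"dx":100,"dy":-175,"dz":0,"rx":0,"ry":0,"rz":-22.5}])

```text
clock: 0.93
tcp_pos: [0.3581, 0.3043, 0.2422]
orientation: [-1.54, -2.738, 0.0]
contact_force: [0.8, 0.3, -0.5]
grip_width: -0.0
gripper_force: 0.0
```

send_rows(deltas=[{"dx":20,"dy":-35,"dz":0,"rx":0,"ry":0,"rz":-4.5},{"dx":40,"dy":-70,"dz":0,"rx":0,"ry":0,"rz":-9},{"dx":60,"dy":-105,"dz":0,"rx":0,"ry":0,"rz":-13.5},{"dx":80,"dy":-140,"dz":0,"rx":0,"ry":0,"rz":-18},{"dx":100,"dy":-175,"dz":0,"rx":0,"ry":0,"rz":-22.5}])

```text
clock: 1.35
tcp_pos: [0.458, 0.1294, 0.2423]
orientation: [-2.045, -2.385, -0.0]
contact_force: [0.7, 1.3, 0.4]
grip_width: 0.0001
gripper_force: 0.0
```

send_rows(deltas=[{"dx":20,"dy":-35,"dz":0,"rx":0,"ry":0,"rz":0},{"dx":40,"dy":-70,"dz":0,"rx":0,"ry":0,"rz":0},{"dx":60,"dy":-105,"dz":0,"rx":0,"ry":0,"rz":0},{"dx":80,"dy":-140,"dz":0,"rx":0,"ry":0,"rz":0},{"dx":100,"dy":-175,"dz":0,"rx":0,"ry":0,"rz":0}])

```text
clock: 1.77
tcp_pos: [0.5581, -0.0453, 0.2421]
orientation: [-2.04, -2.389, 0.0]
contact_force: [1.3, 1.3, 0.4]
grip_width: -0.0004
gripper_force: 0.0
```

send_rows(deltas=[{"dx":-2,"dy":-6,"dz":0,"rx":1.1,"ry":-6.4,"rz":0},{"dx":-3,"dy":-12,"dz":0,"rx":2.1,"ry":-12.8,"rz":0},{"dx":-4,"dy":-18,"dz":0,"rx":3.2,"ry":-19.2,"rz":0},{"dx":-5,"dy":-24,"dz":0,"rx":4.2,"ry":-25.6,"rz":0},{"dx":-5,"dy":-30,"dz":0,"rx":5.3,"ry":-32,"rz":0}])

```text
clock: 2.18
tcp_pos: [0.5515, -0.0718, 0.2419]
orientation: [1.776, 2.08, 0.585]
contact_force: [-0.1, 1.9, 0.4]
grip_width: -0.0001
gripper_force: 0.0
```

send_rows(deltas=[{"dx":0,"dy":0,"dz":-10,"rx":0.8,"ry":-4.5,"rz":0},{"dx":0,"dy":0,"dz":-20,"rx":1.5,"ry":-9,"rz":0},{"dx":0,"dy":0,"dz":-30,"rx":2.2,"ry":-13.5,"rz":0},{"dx":0,"dy":0,"dz":-40,"rx":3,"ry":-18,"rz":0},{"dx":0,"dy":0,"dz":-50,"rx":3.7,"ry":-22.5,"rz":0}])

```text
clock: 2.6
tcp_pos: [0.5558, -0.0705, 0.2234]
orientation: [1.693, 2.04, 0.716]
contact_force: [-0.2, 0.0, 0.4]
grip_width: 0.0
gripper_force: 0.0
```

```bash
cat > st.py <<'E'
from h import *
o=r.get_obs(); p=np.array(o['tcp_pos']); zt=R.from_rotvec(o['orientation']).as_matrix()
a=np.radians(9.3); d=np.array([np.cos(a),np.sin(a),0]); n=np.array([-d[1],d[0],0])
w=p-[.622,.025,0]; print('TCP lane',(w@d).round(4),(w@n).round(4),p[2].round(4)); print('axes in lane\n',(np.array([d,n,[0,0,1]])@zt).round(2)); print(np.round(o['joints'],2),o['clock'],np.round(o['contact_force'],1))
E
python3 st.py
```

```text
TCP lane -0.0808 -0.0835 0.2234
axes in lane
 [[-0.03  0.79  0.61]
 [ 1.    0.01  0.04]
 [ 0.02  0.61 -0.79]]
[ 0.21  0.12 -0.08  2.29 -1.09  0.23  1.33] 2.6 [-0.2  0.   0.4]
```

send_rows(deltas=[{"dx":4,"dy":0,"dz":0,"rx":-1.2,"ry":7,"rz":0},{"dx":8,"dy":0,"dz":-18,"rx":-2.2,"ry":13.5,"rz":0},{"dx":12,"dy":0,"dz":-36,"rx":-2.2,"ry":13.5,"rz":0},{"dx":16,"dy":0,"dz":-54,"rx":-2.2,"ry":13.5,"rz":0},{"dx":19,"dy":1,"dz":-72,"rx":-2.2,"ry":13.5,"rz":0}])

```text
clock: 3.02
tcp_pos: [0.5778, -0.0696, 0.1516]
orientation: [1.827, 2.194, 0.49]
contact_force: [1.3, -0.0, 0.7]
grip_width: -0.0001
gripper_force: 0.0
```

```bash
python3 st.py
```

```text
TCP lane -0.0589 -0.0862 0.1516
axes in lane
 [[-0.03  0.91  0.4 ]
 [ 1.    0.01  0.03]
 [ 0.03  0.4  -0.91]]
[-0.01  0.3   0.12  2.16 -0.54  0.33  0.76] 3.0167 [ 1.3 -0.   0.7]
```

```bash
python3 - <<'E'
from h import *
o=r.get_obs(); C=R.from_rotvec(o['orientation'])
a=np.radians(9.3); d=np.array([np.cos(a),np.sin(a),0]); n=np.array([-d[1],d[0],0]); u=np.array([0,0,1.])
t=np.radians(40); z=np.sin(t)*n-np.cos(t)*u; y=d; x=np.cross(y,z)
T=R.from_matrix(np.stack([x,y,z],1)); v=np.degrees((T*C.inv()).as_rotvec()); print(v,np.linalg.norm(v))
E
```

```text
[33.33401576 29.00640962  7.24980415] 44.77820972164934
```

send_rows(deltas=[{"dx":5,"dy":-15,"dz":30,"rx":4.9,"ry":4.3,"rz":1.1},{"dx":15,"dy":-35,"dz":50,"rx":9.8,"ry":8.6,"rz":2.1},{"dx":35,"dy":-50,"dz":60,"rx":14.8,"ry":12.8,"rz":3.2},{"dx":55,"dy":-60,"dz":60,"rx":19.7,"ry":17.1,"rz":4.3},{"dx":75,"dy":-65,"dz":60,"rx":24.6,"ry":21.4,"rz":5.3}])

```text
clock: 3.43
tcp_pos: [0.6517, -0.1386, 0.2147]
orientation: [-1.799, -2.122, -0.604]
contact_force: [1.1, 0.1, -0.7]
grip_width: -0.0
gripper_force: 0.0
```

send_rows(deltas=[{"dx":5,"dy":0,"dz":0,"rx":4.4,"ry":3.8,"rz":1},{"dx":5,"dy":0,"dz":-6,"rx":8.7,"ry":7.6,"rz":1.9},{"dx":5,"dy":0,"dz":-12,"rx":8.7,"ry":7.6,"rz":1.9}])

```text
clock: 3.68
tcp_pos: [0.6552, -0.1372, 0.1952]
orientation: [-1.67, -1.953, -0.596]
contact_force: [-1.3, -0.6, -1.6]
grip_width: 0.0001
gripper_force: 0.0
```

```bash
python3 st.py
```

```text
TCP lane 0.0066 -0.1655 0.1952
axes in lane
 [[ 0.    1.    0.01]
 [ 0.78 -0.01  0.63]
 [ 0.63  0.01 -0.78]]
[ 0.3   0.72  0.12  1.42 -0.65  1.44  0.79] 3.6833 [-1.3 -0.6 -1.6]
```

send_rows(deltas=[{"dx":1,"dy":5,"dz":-35,"rx":0,"ry":0,"rz":0},{"dx":1,"dy":10,"dz":-70,"rx":0,"ry":0,"rz":0},{"dx":1,"dy":15,"dz":-105,"rx":0,"ry":0,"rz":0},{"dx":1,"dy":19,"dz":-140,"rx":0,"ry":0,"rz":0},{"dx":1,"dy":19,"dz":-145,"rx":0,"ry":0,"rz":0}])

```text
clock: 4.1
tcp_pos: [0.6519, -0.1128, 0.0486]
orientation: [-1.666, -1.956, -0.593]
contact_force: [-1.2, 0.9, -0.5]
grip_width: 0.0002
gripper_force: 0.0
```

```bash
python3 - <<'E'
from h import *
import runpy; runpy.run_path('st.py')
f=grab('scene','s1'); cv2.imwrite('pics/s1c.png',cv2.resize(f['frame'][100:360,150:450],(690,598),interpolation=2))
E
```

```text
TCP lane 0.0072 -0.1409 0.0486
axes in lane
 [[-0.    1.    0.01]
 [ 0.78 -0.01  0.63]
 [ 0.63  0.01 -0.78]]
[ 0.29  0.88  0.09  1.5  -0.69  1.23  0.91] 4.1 [-1.2  0.9 -0.5]
```

View pics/s1c.png

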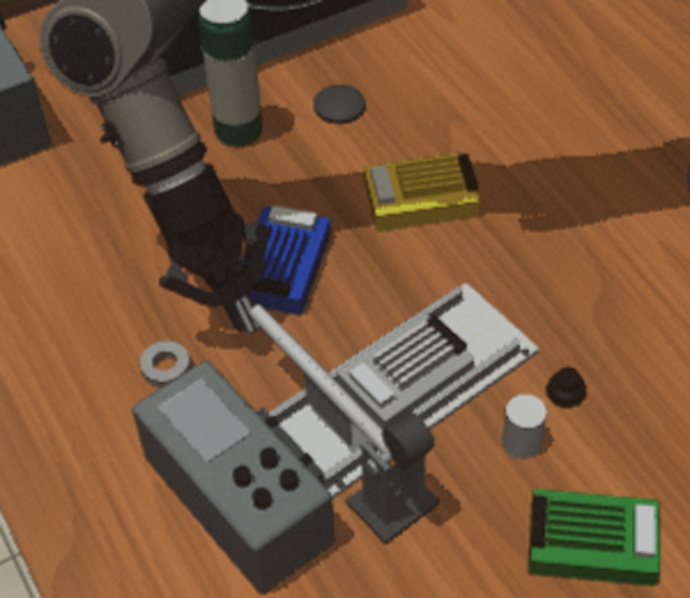

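The fingertip at crop px (247,318) sits just below and beyond the tube's free end at (258,312). The hand is clear of the blue part and the bearing. I'll move under the tube and lift along the arc.

send_rows(deltas=[{"dx":-1,"dy":10,"dz":0,"rx":0,"ry":0,"rz":0},{"dx":-1,"dy":20,"dz":0,"rx":0,"ry":0,"rz":0},{"dx":-2,"dy":33,"dz":10,"rx":0,"ry":0,"rz":0},{"dx":-2,"dy":35,"dz":25,"rx":0,"ry":0,"rz":0},{"dx":-3,"dy":36,"dz":40,"rx":0,"ry":0,"rz":0}])

```text
clock: 4.57
tcp_pos: [0.6541, -0.081, 0.0975]
orientation: [-1.673, -1.966, -0.6]
contact_force: [1.6, -3.0, -1.2]
grip_width: -0.0001
gripper_force: 1.5
```

```bash
python3 - <<'E'
from h import *
import runpy; runpy.run_path('st.py')
f=grab('scene','s2'); W=cloud(f)
a=np.radians(9.3); d=np.array([np.cos(a),np.sin(a),0]); n=np.array([-d[1],d[0],0])
w=W-[.622,.025,0]; X=w@d;Y=w@n;Z=W[...,2]
for y0 in(-.1,-.08,-.06,-.03,0,.03):
    m=(abs(X-.010)<.012)&(abs(Y-y0)<.004)&(Z>.08); print(y0,np.nanmax(np.where(m,Z,np.nan)))
E
```

```text
TCP lane 0.0146 -0.1098 0.0975
axes in lane
 [[-0.    1.    0.02]
 [ 0.79 -0.01  0.62]
 [ 0.62  0.02 -0.79]]
[ 0.25  0.79  0.08  1.54 -0.7   1.24  0.85] 4.5667 [ 1.6 -3.  -1.2]
-0.1 0.13823371655382743
-0.08 0.1303364550842292
-0.06 0.13069775545641615
-0.03 0.12559421152442818
0 0.11959940389860124
0.03 0.1163164010417268
```

send_rows(deltas=[{"dx":-1,"dy":6,"dz":30,"rx":0,"ry":0,"rz":0},{"dx":-3,"dy":15,"dz":60,"rx":0,"ry":0,"rz":0},{"dx":-5,"dy":25,"dz":80,"rx":0,"ry":0,"rz":0},{"dx":-7,"dy":37,"dz":100,"rx":0,"ry":0,"rz":0},{"dx":-10,"dy":52,"dz":119,"rx":0,"ry":0,"rz":0}])

```text
clock: 5.03
tcp_pos: [0.6438, -0.0272, 0.2172]
orientation: [-1.671, -1.965, -0.603]
contact_force: [1.8, -0.3, -1.0]
grip_width: 0.0
gripper_force: 0.4
```

```bash
python3 - <<'E'
from h import *
import runpy; runpy.run_path('st.py')
f=grab('scene','s3'); cv2.imwrite('pics/s3c.png',cv2.resize(f['frame'][100:360,150:450],(690,598),interpolation=2))
E
```

```text
TCP lane 0.0131 -0.0551 0.2172
axes in lane
 [[-0.01  1.    0.02]
 [ 0.78 -0.01  0.62]
 [ 0.62  0.02 -0.78]]
[ 0.17  0.61  0.09  1.56 -0.69  1.33  0.71] 5.0333 [ 1.8 -0.3 -1. ]
```

View pics/s3c.png

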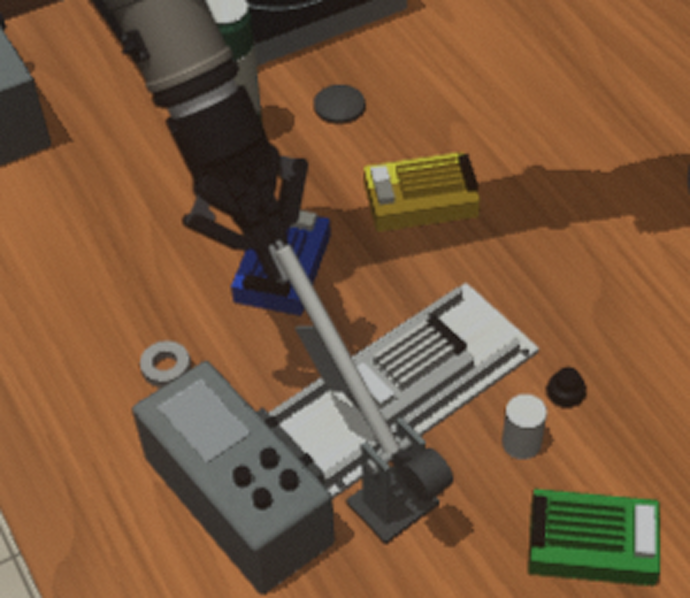

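The arm is at about 40°, resting on the fingers at crop px (285,250). I'll carry it over the balance point.

send_rows(deltas=[{"dx":-6,"dy":17,"dz":14,"rx":0,"ry":0,"rz":0},{"dx":-9,"dy":36,"dz":28,"rx":0,"ry":0,"rz":0},{"dx":-12,"dy":55,"dz":40,"rx":0,"ry":0,"rz":0},{"dx":-15,"dy":70,"dz":47,"rx":0,"ry":0,"rz":0},{"dx":-17,"dy":85,"dz":52,"rx":0,"ry":0,"rz":0}])

```text
clock: 5.5
tcp_pos: [0.626, 0.0592, 0.2679]
orientation: [-1.668, -1.964, -0.602]
contact_force: [0.5, 0.2, -0.3]
grip_width: -0.0002
gripper_force: 0.0
```

send_rows(deltas=[{"dx":-2,"dy":12,"dz":3,"rx":0,"ry":0,"rz":0},{"dx":-2,"dy":12,"dz":3,"rx":0,"ry":0,"rz":0},{"dx":-2,"dy":12,"dz":3,"rx":0,"ry":0,"rz":0},{"dx":-2,"dy":12,"dz":3,"rx":0,"ry":0,"rz":0}])

```text
clock: 5.83
tcp_pos: [0.6241, 0.068, 0.2679]
orientation: [-1.671, -1.96, -0.598]
contact_force: [-0.4, -1.0, 0.9]
grip_width: 0.0002
gripper_force: 0.0
```

```bash
python3 - <<'E'
from h import *
import runpy; runpy.run_path('st.py')
f=grab('scene','s4'); cv2.imwrite('pics/s4c.png',cv2.resize(f['frame'][60:360,150:450],(600,600),interpolation=2))
E
```

```text
TCP lane 0.009 0.0421 0.2679
axes in lane
 [[-0.    1.    0.02]
 [ 0.78 -0.01  0.62]
 [ 0.62  0.01 -0.78]]
[ 0.06  0.5   0.06  1.63 -0.71  1.29  0.57] 5.8333 [-0.4 -1.   0.9]
```

View pics/s4c.png

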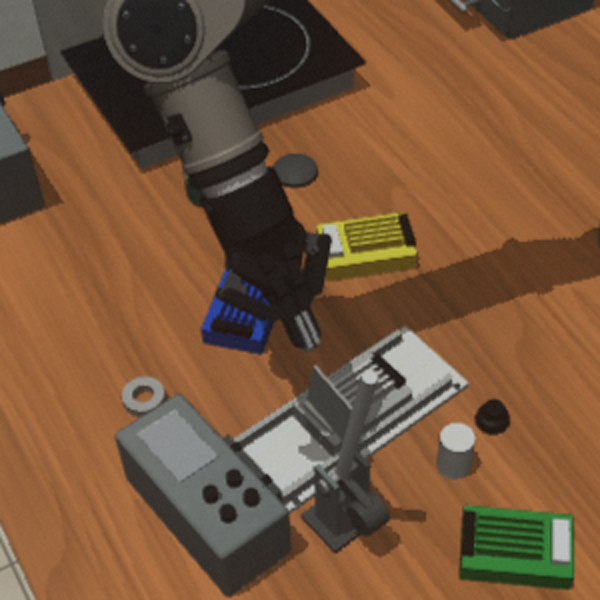

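The gate stands past upright on its own, tube end at crop px (370,380), with the fingers clear at (305,340). I'll retract, straighten the tool and go behind the module.

send_rows(deltas=[{"dx":-10,"dy":-25,"dz":0,"rx":0,"ry":0,"rz":0},{"dx":-35,"dy":-40,"dz":0,"rx":-6,"ry":-1,"rz":0},{"dx":-65,"dy":-52,"dz":0,"rx":-12,"ry":-2,"rz":0},{"dx":-95,"dy":-60,"dz":0,"rx":-18,"ry":-3,"rz":0},{"dx":-125,"dy":-65,"dz":0,"rx":-24,"ry":-4,"rz":0}])

```text
clock: 6.3
tcp_pos: [0.4987, 0.0009, 0.2684]
orientation: [-1.918, -2.253, -0.255]
contact_force: [0.0, 0.7, 0.0]
grip_width: 0.0003
gripper_force: 0.0
```

send_rows(deltas=[{"dx":-20,"dy":-3,"dz":-25,"rx":-5,"ry":-0.8,"rz":0},{"dx":-40,"dy":-5,"dz":-50,"rx":-10,"ry":-1.6,"rz":0},{"dx":-60,"dy":-8,"dz":-75,"rx":-14,"ry":-2.2,"rz":0},{"dx":-60,"dy":-8,"dz":-105,"rx":-14,"ry":-2.2,"rz":0},{"dx":-60,"dy":-8,"dz":-120,"rx":-14,"ry":-2.2,"rz":0}])

```text
clock: 6.72
tcp_pos: [0.4364, -0.004, 0.1462]
orientation: [2.023, 2.393, 0.014]
contact_force: [-0.5, 0.1, 0.0]
grip_width: -0.0002
gripper_force: 0.0
```

```bash
cat > lk.py <<'E'
from h import *
import runpy,sys; runpy.run_path('st.py')
f=grab('top',sys.argv[1]); W=cloud(f)
a=np.radians(9.3); d=np.array([np.cos(a),np.sin(a),0]); n=np.array([-d[1],d[0],0])
w=W-[.622,.025,0]; X=w@d;Y=w@n;Z=W[...,2]
m=(Z>.03)&(Z<.06)&(abs(Y)<.045)&(X<.053)&(X>-.17); print('module X',np.nanpercentile(X[m],[1,2,98,99]),'Y',np.nanpercentile(Y[m],[1,99]),m.sum())
cv2.imwrite(f'pics/{sys.argv[1]}c.png',cv2.resize(f['frame'][120:360,200:440],(600,600),interpolation=2))
E
python3 lk.py t5
```

```text
TCP lane -0.1878 0.0014 0.1462
axes in lane
 [[-0.01  1.    0.01]
 [ 1.    0.01 -0.  ]
 [-0.    0.01 -1.  ]]
[-0.24  0.21  0.12  2.21 -0.04  0.71  0.07] 6.7167 [-0.5  0.1  0. ]
module X [-0.10180656 -0.10060708 -0.03022636 -0.02945634] Y [-0.03853502  0.03813371] 1133
```

send_rows(deltas=[{"dx":0,"dy":-1,"dz":-30,"rx":0,"ry":0,"rz":0},{"dx":0,"dy":-1,"dz":-60,"rx":0,"ry":0,"rz":0},{"dx":0,"dy":-1,"dz":-90,"rx":0,"ry":0,"rz":0},{"dx":0,"dy":-1,"dz":-110,"rx":0,"ry":0,"rz":0},{"dx":0,"dy":-1,"dz":-116,"rx":0,"ry":0,"rz":0}])

```text
clock: 7.18
tcp_pos: [0.438, -0.006, 0.0304]
orientation: [2.027, 2.391, 0.013]
contact_force: [-0.2, 0.3, 0.5]
grip_width: 0.0002
gripper_force: 0.0
```

```bash
python3 st.py
```

```text
TCP lane -0.1866 -0.0009 0.0304
axes in lane
 [[-0.    1.    0.01]
 [ 1.    0.   -0.  ]
 [-0.    0.01 -1.  ]]
[-0.2   0.45  0.08  2.27 -0.09  0.41  0.12] 7.1833 [-0.2  0.3  0.5]
```

send_rows(deltas=[{"dx":9.9,"dy":1.6,"dz":0,"rx":0,"ry":0,"rz":0},{"dx":19.7,"dy":3.2,"dz":0,"rx":0,"ry":0,"rz":0},{"dx":28,"dy":4.6,"dz":0,"rx":0,"ry":0,"rz":0},{"dx":37,"dy":6.1,"dz":0,"rx":0,"ry":0,"rz":0},{"dx":45,"dy":7.4,"dz":0,"rx":0,"ry":0,"rz":0}])

```text
clock: 7.6
tcp_pos: [0.4843, 0.0024, 0.0338]
orientation: [2.024, 2.391, 0.017]
contact_force: [-7.1, -1.6, 7.6]
grip_width: -0.0
gripper_force: 4.1
```

send_rows(deltas=[{"dx":9,"dy":1.5,"dz":0,"rx":0,"ry":0,"rz":0},{"dx":18,"dy":3,"dz":0,"rx":0,"ry":0,"rz":0},{"dx":27,"dy":4.4,"dz":0,"rx":0,"ry":0,"rz":0},{"dx":36,"dy":5.9,"dz":0,"rx":0,"ry":0,"rz":0},{"dx":43,"dy":7,"dz":0,"rx":0,"ry":0,"rz":0}])

```text
clock: 8.02
tcp_pos: [0.5278, 0.0096, 0.0334]
orientation: [2.023, 2.391, 0.018]
contact_force: [-5.6, -1.2, 5.6]
grip_width: 0.0001
gripper_force: 3.4
```

```bash
python3 lk.py t6
```

```text
TCP lane -0.0955 0.0001 0.0334
axes in lane
 [[-0.    1.    0.02]
 [ 1.    0.    0.  ]
 [ 0.    0.02 -1.  ]]
[-0.21  0.53  0.09  2.07 -0.09  0.53  0.11] 8.0167 [-5.6 -1.2  5.6]
module X [0.01337159 0.01389138 0.03654727 0.03719638] Y [-0.03701213  0.0380323 ] 297
```

View pics/t6c.png

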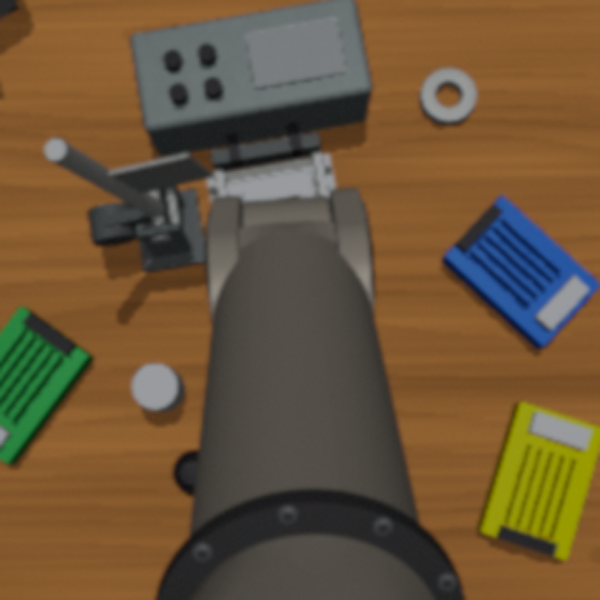

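The gate is still raised, tube end at crop px (57,150), and the module's front face is at lane x = 0.037. That leaves 18 mm to push.

send_rows(deltas=[{"dx":5,"dy":0.8,"dz":0,"rx":0,"ry":0,"rz":0},{"dx":9,"dy":1.5,"dz":0,"rx":0,"ry":0,"rz":0},{"dx":12,"dy":2,"dz":0,"rx":0,"ry":0,"rz":0},{"dx":14,"dy":2.3,"dz":0,"rx":0,"ry":0,"rz":0},{"dx":15,"dy":2.4,"dz":0,"rx":0,"ry":0,"rz":0}])

```text
clock: 8.48
tcp_pos: [0.5421, 0.0119, 0.033]
orientation: [2.023, 2.391, 0.018]
contact_force: [-7.2, -0.4, 5.4]
grip_width: -0.0
gripper_force: 3.3
```

send_rows(deltas=[{"dx":1,"dy":0.2,"dz":0,"rx":0,"ry":0,"rz":0},{"dx":2,"dy":0.3,"dz":0,"rx":0,"ry":0,"rz":0},{"dx":3,"dy":0.5,"dz":0,"rx":0,"ry":0,"rz":0}])

```text
clock: 8.73
tcp_pos: [0.5442, 0.0121, 0.033]
orientation: [2.024, 2.391, 0.016]
contact_force: [-6.7, -1.3, 6.0]
grip_width: -0.0
gripper_force: 3.4
```

```bash
python3 lk.py t7
```

```text
TCP lane -0.0788 -0.0001 0.033
axes in lane
 [[-0.    1.    0.01]
 [ 1.    0.    0.  ]
 [ 0.    0.01 -1.  ]]
[-0.21  0.55  0.09  2.03 -0.09  0.55  0.11] 8.7333 [-6.7 -1.3  6. ]
module X [0.03812295 0.03863228 0.05268223 0.0527679 ] Y [-0.03706081  0.0295641 ] 153
```

send_rows(deltas=[{"dx":1,"dy":0.2,"dz":0,"rx":0,"ry":0,"rz":0},{"dx":2,"dy":0.3,"dz":0,"rx":0,"ry":0,"rz":0},{"dx":3,"dy":0.5,"dz":0,"rx":0,"ry":0,"rz":0}])

```text
clock: 9.03
tcp_pos: [0.545, 0.0123, 0.0326]
orientation: [2.026, 2.394, 0.011]
contact_force: [-13.2, -2.3, 11.1]
grip_width: 0.0
gripper_force: 7.2
```

send_rows(deltas=[{"dx":1,"dy":0.2,"dz":0,"rx":0,"ry":0,"rz":0},{"dx":2,"dy":0.3,"dz":0,"rx":0,"ry":0,"rz":0}])

```text
clock: 9.2
tcp_pos: [0.5451, 0.0123, 0.0323]
orientation: [2.028, 2.396, 0.007]
contact_force: [-20.3, -2.8, 18.1]
grip_width: -0.0002
gripper_force: 10.0
```

The position has stalled while the force climbs to 20 N, so the module is against the stop. I'll back off and check.

send_rows(deltas=[{"dx":-6,"dy":-1,"dz":0,"rx":0,"ry":0,"rz":0},{"dx":-12,"dy":-2,"dz":0,"rx":0,"ry":0,"rz":0},{"dx":-25,"dy":-4,"dz":0,"rx":0,"ry":0,"rz":0},{"dx":-45,"dy":-7,"dz":0,"rx":0,"ry":0,"rz":0},{"dx":-70,"dy":-11,"dz":0,"rx":0,"ry":0,"rz":0}])

```text
clock: 9.62
tcp_pos: [0.4825, 0.0028, 0.0335]
orientation: [2.02, 2.388, 0.025]
contact_force: [0.1, -0.7, 0.1]
grip_width: 0.0
gripper_force: 0.0
```

send_rows(deltas=[{"dx":-15,"dy":-3,"dz":30,"rx":0,"ry":0,"rz":0},{"dx":-25,"dy":-4,"dz":60,"rx":0,"ry":0,"rz":0},{"dx":-30,"dy":-5,"dz":90,"rx":0,"ry":0,"rz":0},{"dx":-30,"dy":-35,"dz":120,"rx":0,"ry":0,"rz":0},{"dx":-30,"dy":-70,"dz":140,"rx":0,"ry":0,"rz":0}])

```text
clock: 10.03
tcp_pos: [0.4523, -0.0662, 0.1761]
orientation: [2.013, 2.393, 0.027]
contact_force: [2.0, -0.2, -0.4]
grip_width: -0.0003
gripper_force: 0.0
```

send_rows(deltas=[{"dx":0,"dy":-38,"dz":0,"rx":0,"ry":0,"rz":0},{"dx":0,"dy":-76,"dz":0,"rx":0,"ry":0,"rz":0},{"dx":0,"dy":-114,"dz":0,"rx":0,"ry":0,"rz":0},{"dx":0,"dy":-150,"dz":0,"rx":0,"ry":0,"rz":0},{"dx":0,"dy":-150,"dz":0,"rx":0,"ry":0,"rz":0}])

```text
clock: 10.45
tcp_pos: [0.4505, -0.226, 0.1741]
orientation: [2.029, 2.376, 0.017]
contact_force: [-0.0, 0.3, 0.6]
grip_width: 0.0
gripper_force: 0.0
```

```bash
sed -i 's/X<.053)/X<.07)/' lk.py; python3 lk.py t8
```

```text
TCP lane -0.2098 -0.2199 0.1741
axes in lane
 [[ 0.01  1.    0.02]
 [ 1.   -0.01 -0.01]
 [-0.01  0.02 -1.  ]]
[ 0.13  0.27  0.25  2.05 -0.1   0.81  0.6 ] 10.45 [-0.   0.3  0.6]
module X [-0.06523352 -0.06472448  0.06623153  0.06764962] Y [-0.03875701  0.04093262] 2130
```

View pics/t8c.png

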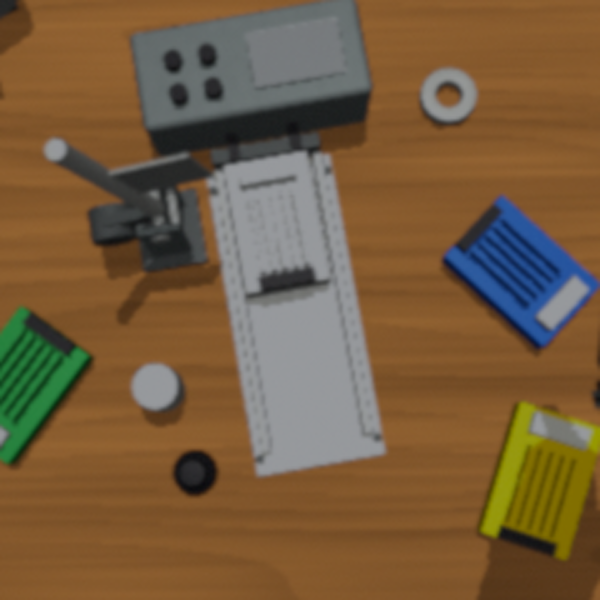

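The module is against the stop with its rear edge at lane x = −0.065, at crop px (285,290), exactly where home puts it. The gate is raised at (57,150), the bystanders are where they were, and the robot is clear.

```bash
python3 -c "
from bench import r
print(r.hand_in())"
```

```text
the job is handed in; nothing more can be done
None
```

The gate arm stands raised by itself, the module is home against the end stop with its rear edge at lane x = −65 mm, and the job was handed in at about 10.5 s; the hand-in returned no verdict.

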